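Hang the shelf lamp on its keyhole stud

TASK

Pick up the loose shelf lamp and hang it on the upright whose stud is still free: slip the keyhole in its back plate over the stud's head, then slide it straight down until it is fully home behind the head, and let go. Feel your way and do not force it, as the stud bends if pushed hard; leave the other stock on the bench where it is.

Things in the scene. Friction and masses are not known exactly. Their poses are not given: they have to be found in the camera images.
- lamp: The loose shelf lamp, 0.24 to 0.38 kg, standing on the bench: a bare steel back plate 60 wide, 100 tall, 4 mm thick, and an aluminium housing 38 wide, 30 tall, 90 mm long standing out from the plate's lower end. Origin: underside, mid width, in the plate's rear face (which goes against the upright). x points from that face out along the housing (plate x 0 to 4, housing x 4 to 94), z up.
- lamp_grip (a point): A good place to grip the lamp from above, across the housing (38 mm, along y): 45 mm out from the plate's rear face, 22 mm above the underside.
- keyhole_entry (a point): Centre of the wide part of the lamp's keyhole, 20 mm across, in the plate's rear face, 50 mm above the lamp's underside.
- keyhole_seat (a point): Where the stud's axis lies when the lamp is fully home: top end of the slot (10 mm wide, straight up from the wide part), in the plate's rear face, 78 mm above the underside, 28 mm above keyhole_entry. Beside the slot two lips, with ramps 60 to 74 mm above the underside, thicken the plate from 4 to 7 mm on its outer side, so the stud's head is drawn out and clamps.
- upright: The green steel upright with the free stud, fixed to the bench: 80 wide, 185 tall. Its face, at its x = 0, looks along its x, away from the robot to the far side of the bench; foot and flanges lie behind the face, x 0 to -92 mm. Origin: on the bench, in the plane of the face, mid width; z up.
- slot_left (a point): The +y end of the short level slot, 36 mm long, in the middle of the upright's face in which the free stud is clamped, 160 mm above the bench, in the plane of the face; axes as the upright. The stud's axis is at this height, anywhere from 5 to 31 mm from this end, where it was clamped fast: look or feel for it.
- slot_right (a point): The -y end of that slot, 36 mm from slot_left. The stud stands out along x: shank 6 mm thick, bevelled head 17 mm across from 6 to 11 mm off the face. A spring holds it in; it gives up to 6 mm outwards. Pushing the lamp home takes about 3 to 6 N down beyond its weight, over the last 18 mm, then it stops dead. A push of over 25 N on stud or upright bends it.
- upright_used: A second upright of the same make, fixed, whose stud already carries a lamp of the same kind, fully home. Same origin and axes.
- carton: Cardboard carton 75 x 55 x 45 mm; origin under its centre.
- bearing: Ball bearing lying flat, 52 mm across, 16 mm high; origin under its centre.
- oil_filter: Dark metal oil filter canister, 66 mm across, 80 mm high; origin under its centre.
- blue_box: Blue parts box 60 x 90 x 40 mm; origin under its centre.
- spanner: Steel spanner lying flat; origin under its middle.
There are look-alikes about, which are no part of the job. Leave any yellow look-alike of the upright alone. Leave any brown or pink look-alike of the lamp alone.

How it is judged (in metres and radians):
On the way, in this order (a step that is already met when the one before it is completed fails the run):
1. the lamp is lifted clear of the bench (height (world z) of lamp above 0.05 m), for 0.2 s.
2. the wide part of the keyhole is over the stud's head, with the plate behind the head and not yet slid down (x of keyhole_entry in the frame of slot_left between -0.003 and 0.0045 m and y of keyhole_entry in the frame of slot_left between -0.035 and -0.001 m and z of keyhole_entry in the frame of slot_left between -0.008 and 0.006 m), for 0.05 s.
At the end, for the whole second after the job is handed in: The lamp hangs still on the free stud, let go: the seat of its keyhole within 3 mm in height of the stud's axis (and within the slot's length, 1 to 35 mm from slot_left), the plate's rear face within 3 mm of the upright's face and flat against it (within 0.06 rad upright, 0.08 rad square) (x of keyhole_seat in the frame of slot_left between -0.0025 and 0.003 m and y of keyhole_seat in the frame of slot_left between -0.035 and -0.001 m and z of keyhole_seat in the frame of slot_left between -0.003 and 0.003 m and angle between the z axis of lamp and the z axis of upright, either way round below 0.06 rad and angle between the x axis of lamp and the x axis of upright, either way round below 0.08 rad and linear speed of lamp below 0.02 m/s); the robot touches nothing.
It fails at once if the lamp is forced against the upright or its stud with more than 40 N, counting all contacts between them, the spring's clamping (about 12 N) included (contact force between lamp and upright above 40 N).
It fails at once if any of the other stock (carton, bearing, oil filter, blue box, spanner) is moved more than 20 mm (distance of any of carton, bearing, oil_filter, blue_box, spanner from where it was at the start of the episode above 0.02 m).
It also fails if it takes over 72 s, if anything falls off the work surface, if the arm or the gripper's body presses on something with over 40 N, if the wrist force passes 120 N, or if a joint passes its speed limit or range.

ROBOT

A 6-joint arm with a two-finger parallel gripper is mounted at the origin on the work surface. World frame = base frame: x ahead of the robot, y to its left, z up, the work surface at z = 0. Lengths are in mm, angles in rad, forces in N, time in s.
With the tool pointing down it reaches from about 400 to 925 mm from the base axis. Payload 12.5 kg.
Tool frame: the origin (TCP) lies at the very end of the fingers, on their centre line; the grasp point (between the pads) lies 19 mm behind it; z points along the fingers, y is the line along which they close (so a half turn about z gives the same grasp; the last joint's range is limited). The gripper opens to 95 mm and grips with 3 to 60 N. Pads are 20 mm wide; open, the fingers measure 119 mm over their backs; the gripper's body (75 mm by 180 mm) begins 59 mm behind the grasp point.
Start: joints at [-1.438, 0.491, 1.559, -0, 1.092, -0.106], TCP at [147.858, -607.28, 181.961] pointing down, gripper open.
Joint ranges: [-3.1, 3.1], [-0.84, 2.19], [0.05, 2.79], [-1.13, 4.28], [0.06, 2.93], [-2.69, 2.69]. Speed limits (rad/s): [2.22, 2.22, 2.79, 3.14, 3.14, 3.14].

INTERFACE

Orientations are given as [roll, pitch, yaw] about the fixed x, y, z axes, in that order (R = Rz(yaw) Ry(pitch) Rx(roll)).
In Python, from cell import state, imaging, env, spot_in, mark_of gives the robot as it stands. The module is installed in compiled form; this text tells all that it offers.
- The arm moves only by the tool step_arm, never from a script. Its argument "increments" is a list of rows, each an object with "slide": the shift along the tool's x, y, z in m, a list of three; "roll": the turn about the tool's z in rad. A call has 1 to 5 rows; each row is the pose to reach, as a shift and turn from the pose commanded when the call began, along the tool's axes at that moment; what a row does not reach only later rows make up. A row lasts 1/8 s, in which the tool goes at most 62.5 mm and 10.7 degrees, less where a joint would pass 70% of its speed; a pose out of reach is approached as far as the arm can. A call with a gripper value outside its range is refused whole. "fingers" is the opening, from 0 (shut) to 1 (fully open), set as the call begins (left out, the last holds). The fingers move at their own pace and stop on an object; the grip force is fixed at half the most. Time passes only in rows, so rows that repeat a pose let the fingers close. It gives the time, the measured TCP pose, the force, the opening and the grip force at its end, in the units of the state.
- state(): the state, without advancing time (a new reading comes with each control period).
- imaging.read_camera(name): name is "scene" or "top" or "wrist"; returns a dict with "color" (384x512x3 uint8, red, green, blue), "z_map" (384x512 float32, mm along the optical axis (not along the pixel's ray), 0 where there is no reading), "intrinsics" (3x3 intrinsics, pixels), "camera_from_world" (4x4, takes a point from world to camera coordinates). Camera axes: x right, y up, looking along -z (the intrinsics and any distortion apply to the point x, -y, -z); pixel columns grow to the right and rows downward; lengths in mm; the calibration is good to about 2 mm. A picture is of the moment at which its call begins.
- env.job_done(): hands the job in; it is judged then, once.
Trained networks look in the newest picture that a camera, given by its name, has taken for a name from the list of things; names that differ only in an ending like _2 or _b are one class to them, and where a whole thing is asked for, a point or a joint stands for the part that bears it (a point fixed in the world has none). Each returns a list of dicts, best first, with "confidence" (0 to 1); they miss things now and then, are a little off and sometimes report something else, mostly with a low value. They report only what shows in the picture. A call takes as long as a camera call. They do not tell look-alikes from the thing itself.
- spot_in(camera, target): "bbox" ([left, top, right, bottom] in pixels, round what is visible of it).
- mark_of(camera, target): "uv" ([column, row] in pixels: a listed point, or the origin of a listed thing).
The state is a dict: "t": time; "joints": joint angles; "qvel": joint speeds; "tau": joint torques, N m; "eef_pos": TCP position; "tcp_rot": TCP orientation; "ft_force": force on the tool from outside, world axes, zero at the start; "moment": the same for the moment, N m; "opening": opening from 0.0 (shut) to 1.0 (fully open); "grip_force": force on a finger pad.
Only numpy, scipy, OpenCV 4.12 (cv2) and the standard library are available. Lean on these libraries where they do the work, as an engineer would, in place of code of your own. Each camera call takes 0.05 s, during which the arm holds its last target. There are 200 camera calls.

## Working session

There is one attempt and no reset: what is moved stays moved. The work goes in short steps, Python scripts to look and compute and a tool call to move; the robot and the scene stay as the last step left them, time stands still between calls to the robot, and variables do not carry over. Pictures are saved under pics/ and viewed, at most 10 in all, crops included, and the job is handed in when it is done.

Besides the shell and the picture viewer there is one more tool, called after ">>>" as name(argument=value, ...), one argument or row to a line, values as JSON. step_arm: Moves the arm, as the interface text tells. Its arguments: {"type":"object","properties":{"increments":{"type":"array"},"fingers":{"type":"number"}},"required":["increments"]}

```bash
mkdir -p pics
cat > h.py <<'E'
import numpy as np, cv2
from cell import state, imaging, env, spot_in, mark_of
def cam(n): 
    return imaging.read_camera(n)
def save(d,f,crop=None,s=1):
    im=d["color"][:,:,::-1]
    if crop: l,t,r,b=crop; im=im[t:b,l:r]
    cv2.imwrite("pics/"+f,cv2.resize(im,None,fx=s,fy=s,interpolation=cv2.INTER_CUBIC))
def ray(d,uv):
    K=d["intrinsics"];M=np.linalg.inv(d["camera_from_world"])
    p=np.linalg.inv(K)@[uv[0],uv[1],1]; c=np.array([p[0],-p[1],-p[2]])
    return M[:3,3],M[:3,:3]@c     # origin, dir (unit depth)
def at_z(d,uv,z):
    o,v=ray(d,uv); return o+v*(z-o[2])/v[2]
def at_depth(d,uv):
    o,v=ray(d,uv); return o+v*d["z_map"][int(round(uv[1])),int(round(uv[0]))]
def proj(d,P):
    c=d["camera_from_world"]@np.append(P,1); q=d["intrinsics"]@[c[0],-c[1],-c[2]]; return q[:2]/q[2]
def cloud(d):
    h,w=d["z_map"].shape; v,u=np.mgrid[:h,:w]; K=d["intrinsics"];M=np.linalg.inv(d["camera_from_world"])
    p=np.linalg.inv(K)@np.stack([u.ravel(),v.ravel(),np.ones(h*w)]); z=d["z_map"].ravel()
    c=np.stack([p[0]*z,-p[1]*z,-p[2]*z]); X=(M[:3,:3]@c).T+M[:3,3]; X[z==0]=np.nan
    return X.reshape(h,w,3)
E
python3 - <<'E'
from h import *
np.set_printoptions(precision=1,suppress=True)
for n in("scene","top"):
    d=cam(n); save(d,n+".png",s=1.5)
    print(n,np.linalg.inv(d["camera_from_world"])[:3,3],d["intrinsics"][0,0])
    for t in["lamp","lamp_grip","keyhole_entry","keyhole_seat","upright","slot_left","slot_right","upright_used","carton"]:
        for r in mark_of(n,t)[:5]: print(t,r["confidence"],np.array(r["uv"]),at_depth(d,np.clip(r["uv"],0,383)) if max(r["uv"])>511 else at_depth(d,r["uv"]))
print(state())
E
```

```text
scene [1060.6 -407.4 1064.8] 455.6340387545356
lamp 0.97 [137.1 241.9] [ 420.  -345.7   32.1]
lamp 0.86 [170.8 267.8] [ 533.5 -313.4   29.3]
lamp 0.71 [268.5 205.7] [521.    0.1  -0.1]
lamp 0.65 [145.  323.5] [ 607.2 -432.6    3.4]
lamp_grip 0.93 [182.3 278.4] [ 575.1 -305.5   29.6]
lamp_grip 0.64 [126.7 311.9] [ 567.6 -452.9   28.5]
lamp_grip 0.57 [148.  242.2] [ 436.1 -323.7   29.4]
lamp_grip 0.25 [205.9 207.1] [ 445.4 -151.1   43.2]
keyhole_entry 0.81 [169.4 261.4] [ 500.9 -304.5   -0.1]
keyhole_entry 0.77 [128.6 230.8] [ 401.5 -349.9   68.3]
keyhole_entry 0.63 [137.4 318.7] [ 597.9 -440.6   29.9]
keyhole_entry 0.55 [369.5 135.5] [529.4 368.2  43.5]
keyhole_seat 0.96 [129.7 227.6] [ 396.2 -343.5   70.3]
keyhole_seat 0.7 [137.1 316.3] [ 593.3 -438.4   32. ]
keyhole_seat 0.68 [167.2 256.6] [ 533.7 -311.    89. ]
keyhole_seat 0.61 [238.7 300.7] [ 697.5 -225.     8.9]
upright 0.96 [333.6 166. ] [527.5 235.1  -0.1]
upright 0.84 [340.  113.6] [486.1 270.7 161.4]
upright 0.76 [408.4 185.3] [708.8 355.2   2.2]
slot_left 0.73 [351.1  72.9] [378.4 414.5 151.3]
slot_left 0.72 [428.7 145.8] [
[... 1153 characters left out ...]
73.5 248.5] [394.3 476.5  -0.6]
slot_left 0.67 [109.4 119.9] [698.7 364.  184.4]
slot_right 0.95 [162.1 195. ] [526.8 212.8 181.3]
slot_right 0.89 [125.8 120.5] [701.3 324.9 183. ]
slot_right 0.74 [ 88.1 248.9] [387.6 358.3 190.4]
upright_used 0.73 [254.1 218.8] [507.1  -4.   76.1]
carton 0.74 [213.9 172.3] [627.9 115.6  48.5]
{'t': 1.0, 'joints': array([-1.4,  0.5,  1.6, -0. ,  1.1, -0.1]), 'qvel': array([-0.,  0., -0.,  0., -0.,  0.]), 'tau': array([ -0. , -61.2, -25.8,   0.1,   0. ,   0. ]), 'eef_pos': array([ 147.8, -607.3,  182. ]), 'tcp_rot': array([3.1, 0. , 0.2]), 'ft_force': array([-0.2,  0.2,  0.1]), 'moment': array([ 0., -0.,  0.]), 'grip_force': 0.0, 'opening': 0.998698694076335}
```

View pics/scene.png

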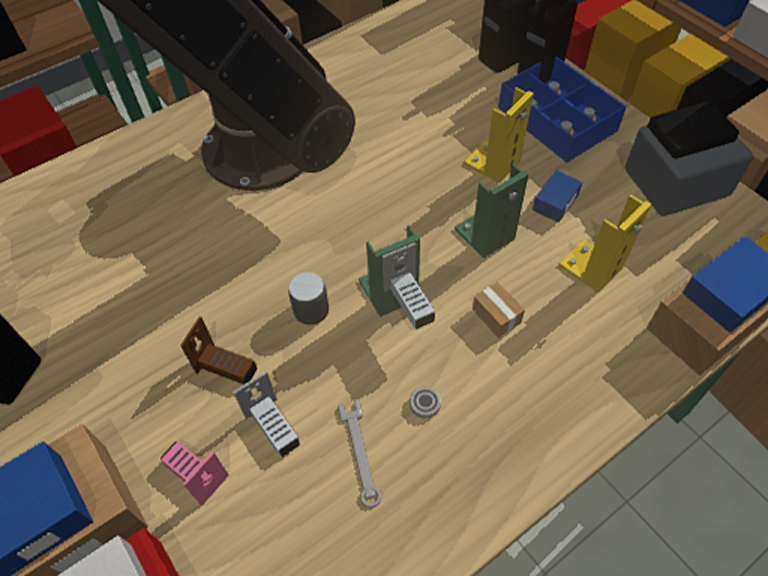

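View pics/top.png

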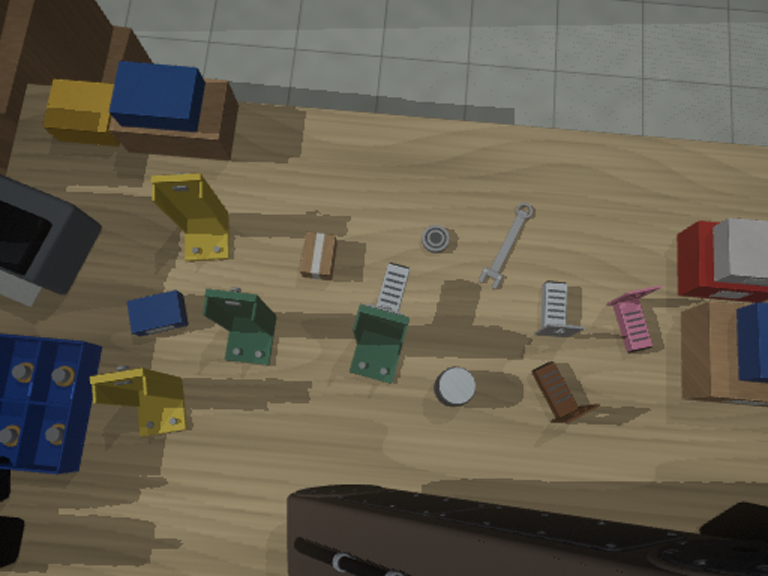

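In the pictures (1.5x scale, native pixels given):
- **Lamp candidates in the scene view:** grey/silver (171,268), brown look-alike (148,242), pink look-alike (130,313), and the used lamp hanging on the green upright (268,198). I choose the loose silver lamp.
- **Upright candidates:** green and free (333,140), green and used (262,178), yellow (335,92) and yellow (405,163). I choose the free green one.

Next I'll check a close crop and fit the poses.

Run:
```python
from h import *
np.set_printoptions(precision=1,suppress=True)
d=cam("scene")
a=d["color"][240:312,140:212,::-1]; b=d["color"][104:176,295:367,::-1]
cv2.imwrite("pics/crop1.png",cv2.resize(np.hstack([a,b]),None,fx=5.5,fy=5.5,interpolation=cv2.INTER_CUBIC))
for n in("scene","top"):
    if n=="top": d=cam("top")
    X=cloud(d)
    m=(abs(X[...,0]-560)<60)&(abs(X[...,1]+310)<50)
    h=X[m&(abs(X[...,2]-30)<4)]; p=X[m&(X[...,2]>45)]
    for q,nm in((h,"housing"),(p,"plate")):
        r=cv2.minAreaRect(q[:,:2].astype(np.float32)); print(n,nm,len(q),r,np.nanmean(q,0),np.nanmax(q[:,2]))
    m=(abs(X[...,0]-500)<70)&(abs(X[...,1]-240)<70)
    t=X[m&(X[...,2]>178)]; print(n,"top edge",len(t),np.nanmean(t,0),cv2.minAreaRect(t[:,:2].astype(np.float32)))
    if n=="scene":
        C=d["color"].astype(int); g=(C[...,1]>C[...,0]+8)
        f=X[m&g&(X[...,2]>80)&(X[...,2]<150)]
        c=np.nanmean(f,0)
        for _ in range(6):
            u,s,vt=np.linalg.svd(f-f.mean(0)); nn=vt[2]*np.sign(vt[2][0]); f=f[abs((f-f.mean(0))@nn)<np.clip(2.0*s[2]/len(f)**.5,2,99)]
        print("face",len(f),f.mean(0),nn,np.arctan2(nn[1],nn[0]),s[2]/len(f)**.5)
        e=np.array([-nn[1],nn[0]])/np.hypot(*nn[:2]); k=(f-f.mean(0))[:,:2]@e; print(k.min(),k.max())
```

```text
scene housing 514 ((576.5645141601562, -310.52362060546875), (57.49983215332031, 86.69020080566406), 89.93083190917969) [ 575.7 -310.9   30.6] 33.96920672229135
scene plate 277 ((534.263916015625, -310.57818603515625), (59.82569122314453, 11.086945533752441), 85.88353729248047) [ 535.  -311.1   80. ] 104.6030322421368
scene top edge 172 [517.8 230.9 184.1] ((507.92974853515625, 232.84075927734375), (41.30215835571289, 81.99252319335938), 1.553127646446228)
face 232 [522.3 225.8 119. ] [ 1.  -0.1 -0. ] -0.1373676420365997 4.365886243462715
-36.32090211433686 46.31310852571162
top housing 356 ((576.5308227539062, -312.97344970703125), (58.420955657958984, 87.19266510009766), 88.98393249511719) [ 582.8 -311.6   30.1] 33.84107551984471
top plate 129 ((536.6414794921875, -311.5209655761719), (8.29405689239502, 59.70912170410156), 0.5158265233039856) [ 534.2 -310.6   82.5] 103.6612990174633
top top edge 214 [518.3 230.1 184.1] ((509.26361083984375, 231.32545471191406), (81.16219329833984, 39.44755172729492), 84.82678985595703)
```

View pics/crop1.png

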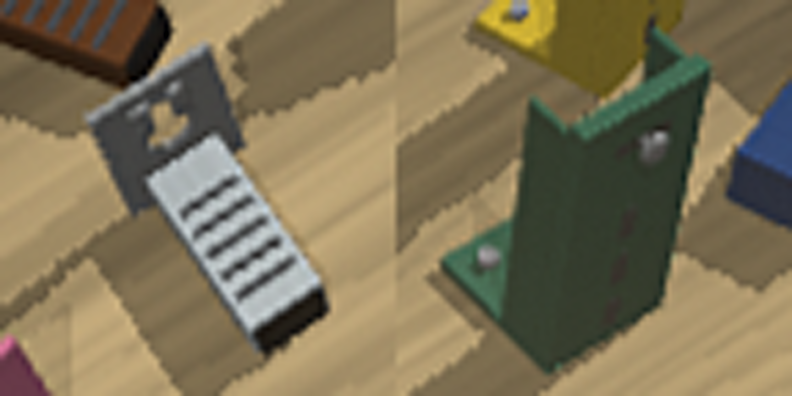

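The crop confirms both choices: the silver lamp shows its keyhole at crop (165,125), and the free green upright has its stud at crop (655,143), which is native (342,130). I'll look at the upright with the wrist camera first.

```bash
cat >> h.py <<'E'
from scipy.spatial.transform import Rotation as R
def inc(goal,yaw=None):
    """shift in tool axes (m) to reach goal TCP (mm), and roll for the tool y axis to lie along angle `yaw` (mod pi)"""
    s=state(); M=R.from_euler("xyz",s["tcp_rot"]).as_matrix()
    dl=M.T@(np.array(goal)-s["eef_pos"])/1000
    a=np.arctan2(M[1,1],M[0,1]); r=None
    if yaw is not None: r=-((yaw-a+np.pi/2)%np.pi-np.pi/2)
    print("slide",dl.round(4),"roll",r,"| tool x",M[:2,0].round(4),"y",M[:2,1].round(4),"q",s["joints"].round(2),"tool z",M[:,2].round(4))
E
python3 - <<'E'
from h import *
inc([560,232,330],np.pi/2)
inc([560,-60,330],np.pi/2)
d=cam("wrist"); M=np.linalg.inv(d["camera_from_world"]); print(M.round(3),d["intrinsics"])
E
```

```text
slide [ 0.5989 -0.718  -0.1481] roll 0.23879693177318906 | tool x [0.9716 0.2365] y [ 0.2365 -0.9716] q [-1.44  0.49  1.56  0.    1.09 -0.11] tool z [ 1.e-04 -1.e-04 -1.e+00]
slide [ 0.5299 -0.4343 -0.1481] roll 0.23879693177318906 | tool x [0.9716 0.2365] y [ 0.2365 -0.9716] q [-1.44  0.49  1.56  0.    1.09 -0.11] tool z [ 1.e-04 -1.e-04 -1.e+00]
[[ 2.37000e-01  9.33000e-01  2.73000e-01  2.25367e+02]
 [-9.72000e-01  2.27000e-01  6.70000e-02 -5.88346e+02]
 [ 0.00000e+00 -2.81000e-01  9.60000e-01  3.84676e+02]
 [ 0.00000e+00  0.00000e+00  0.00000e+00  1.00000e+00]] [[279.85565775   0.         256.13801026]
 [  0.         279.85565775 190.17633561]
 [  0.           0.           1.        ]]
```

Run:
```python
from h import *
inc([560,-310,330],np.pi/2)
```

```text
slide [ 0.4708 -0.1913 -0.1481] roll 0.23880565109949892 | tool x [0.9716 0.2365] y [ 0.2365 -0.9716] q [-1.44  0.49  1.56 -0.    1.09 -0.11] tool z [-0.e+00 -1.e-04 -1.e+00]
```

>>> step_arm(
  increments=[
    {"slide": [0.06, -0.024, -0.04], "roll": 0},
    {"slide": [0.12, -0.048, -0.07], "roll": 0.06},
    {"slide": [0.17, -0.07, -0.1], "roll": 0.12},
    {"slide": [0.22, -0.09, -0.148], "roll": 0.18},
    {"slide": [0.27, -0.11, -0.148], "roll": 0.2388},
  ],
)

```text
t: 1.78
eef_pos: [371.2, -446.2, 328.1]
tcp_rot: [3.139, -0.002, -0.003]
ft_force: [-0.0, 0.4, -0.2]
opening: 1.0
grip_force: 0.0
```

Run:
```python
from h import *
inc([560,-150,330],np.pi/2)
```

```text
slide [ 0.188  -0.2967 -0.0025] roll -0.0026993790647793503 | tool x [ 1.     -0.0027] y [-0.0027 -1.    ] q [-0.99  0.31  1.45 -0.    1.37  0.58] tool z [ 0.0018 -0.003  -1.    ]
```

>>> step_arm(
  increments=[
    {"slide": [0.035, -0.05, 0]},
    {"slide": [0.07, -0.1, 0]},
    {"slide": [0.105, -0.15, 0]},
    {"slide": [0.14, -0.2, 0]},
    {"slide": [0.17, -0.25, 0]},
  ],
)

```text
invalid input at $.increments[0]: expected keys slide, roll
```

>>> step_arm(
  increments=[
    {"slide": [0.005, -0.06, 0]},
    {"slide": [0.005, -0.12, 0]},
    {"slide": [0.005, -0.18, 0]},
    {"slide": [0.005, -0.24, 0]},
    {"slide": [0.005, -0.3, 0]},
  ],
)

```text
invalid input at $.increments[0]: expected keys slide, roll
```

>>> step_arm(
  increments=[
    {"slide": [0, -0.06, 0]},
    {"slide": [0, -0.116, 0]},
    {"slide": [0, -0.116, 0]},
    {"slide": [0, -0.116, 0]},
  ],
)

```text
invalid input at $.increments[0]: expected keys slide, roll
```

Run:
```python
from h import *
np.set_printoptions(precision=1,suppress=True)
d=cam("wrist"); save(d,"w1.png",s=1.5); inc([560,232,330],np.pi/2)
for t in["upright","slot_left","slot_right"]:
    for r in mark_of("wrist",t)[:3]: print(t,r["confidence"],np.array(r["uv"]),at_z(d,r["uv"],0 if t=="upright" else 160),at_depth(d,np.clip(r["uv"],0,383)))
```

```text
slide [ 0.2 -0.7 -0. ] roll -0.0021742079767452793 | tool x [ 1. -0.] y [-0. -1.] q [-1.   0.3  1.4  0.   1.4  0.6] tool z [ 0. -0. -1.]
```

View pics/w1.png

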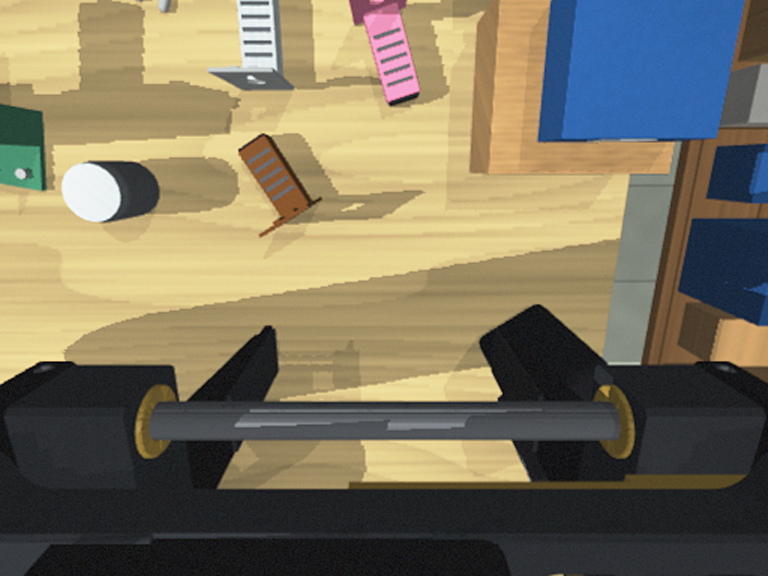

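The wrist view shows the fingers at the bottom, the silver lamp at 1.5x (255,50), brown at (280,185) and pink at (390,50). The moves were refused because `roll` is required, so I'll resend them.

>>> step_arm(
  increments=[
    {"slide": [0.035, -0.05, 0], "roll": 0},
    {"slide": [0.07, -0.1, 0], "roll": 0},
    {"slide": [0.105, -0.15, 0], "roll": 0},
    {"slide": [0.14, -0.2, 0], "roll": 0},
    {"slide": [0.17, -0.25, 0], "roll": 0},
  ],
)

```text
t: 2.6
eef_pos: [540.2, -196.4, 324.8]
tcp_rot: [-3.141, 0.001, -0.001]
ft_force: [-0.6, -0.2, 0.2]
opening: 1.002
grip_force: 0.0
```

>>> step_arm(
  increments=[
    {"slide": [0.005, -0.06, 0], "roll": 0},
    {"slide": [0.005, -0.12, 0], "roll": 0},
    {"slide": [0.005, -0.18, 0], "roll": 0},
    {"slide": [0.005, -0.24, 0], "roll": 0},
    {"slide": [0.005, -0.3, 0], "roll": 0},
  ],
)

```text
t: 3.22
eef_pos: [544.8, 103.6, 325.0]
tcp_rot: [3.141, 0.001, -0.002]
ft_force: [-0.4, 0.2, 0.4]
opening: 1.001
grip_force: 0.0
```

>>> step_arm(
  increments=[
    {"slide": [0, -0.06, 0], "roll": 0},
    {"slide": [0, -0.116, 0], "roll": 0},
    {"slide": [0, -0.116, 0], "roll": 0},
    {"slide": [0, -0.116, 0], "roll": 0},
  ],
)

```text
t: 3.72
eef_pos: [545.2, 218.0, 324.9]
tcp_rot: [3.141, 0.001, -0.001]
ft_force: [-0.4, -0.7, 0.1]
opening: 1.004
grip_force: 0.0
```

Run:
```python
from h import *
np.set_printoptions(precision=1,suppress=True)
d=cam("wrist"); save(d,"w2.png",s=1.5); inc([560,232,330],np.pi/2)
for t in["upright","slot_left","slot_right"]:
    for r in mark_of("wrist",t)[:3]: print(t,r["confidence"],np.array(r["uv"]),at_z(d,r["uv"],0 if t=="upright" else 160),at_depth(d,np.clip(r["uv"],0,383)))
X=cloud(d); m=(abs(X[...,0]-510)<60)&(abs(X[...,1]-235)<60)
t=X[m&(abs(X[...,2]-185)<4)]; print("top",len(t),t.mean(0),cv2.minAreaRect(t[:,:2].astype(np.float32)))
v,u=np.where(m&(abs(X[...,2]-185)<4)); print(u.min(),u.max(),v.min(),v.max())
```

```text
slide [ 0. -0. -0.] roll -0.0014650441468777586 | tool x [ 1. -0.] y [-0. -1.] q [ 0.3  0.3  1.4 -0.   1.4  1.8] tool z [-0. -0. -1.]
upright 0.98 [182.7  57.9] [708.1 344.5   0. ] [680.8 302.9 173.7]
upright 0.85 [174.3 229.4] [386.7 385.6   0. ] [556.  266.8 374.5]
upright 0.58 [253.4 159.4] [531.3 223.1   0. ] [531.7 223.1   2. ]
slot_left 0.77 [236.8 183.2] [527.2 244.3 160. ] [526.6 244.4 158. ]
slot_left 0.66 [251.2 162.6] [555.5 224.6 160. ] [526.5 227.2   6.8]
slot_left 0.64 [130.9  37.1] [705.4 365.6 160. ] [700.1 355.8 184.5]
slot_right 0.9 [159.5  30.8] [712.  331.3 160. ] [706.  323.4 185.5]
slot_right 0.69 [257.3 183.6] [526.6 216.4 160. ] [526.8 216.4 160.8]
top 602 [520.8 231.4 184.8] ((520.2402954101562, 231.19866943359375), (79.62962341308594, 12.677712440490723), 88.53646850585938)
215 277 188 198
```

View pics/w2.png

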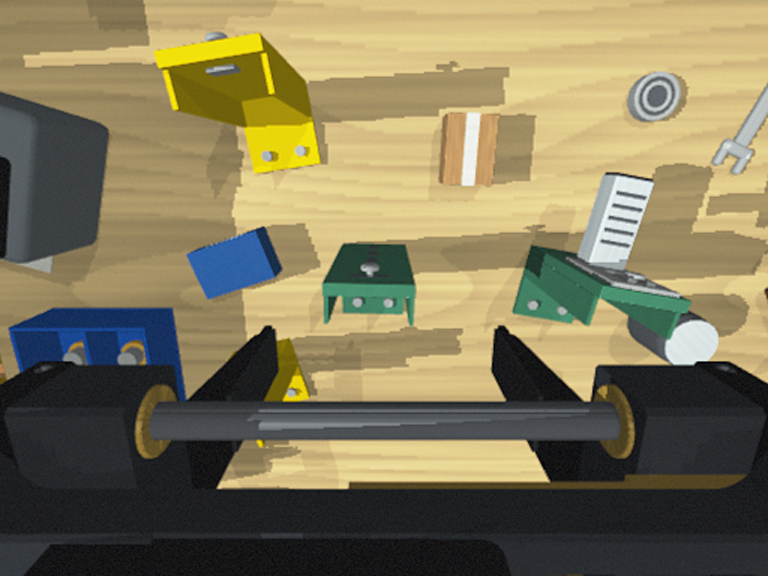

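The wrist view shows the free green upright at 1.5x (370,275), its face looking to +x, with the stud head at (370,268). The used upright is to the right of it. Now I'll measure the face and stud.

```bash
cat > up.py <<'E'
from h import *
np.set_printoptions(precision=2,suppress=True)
d=cam("wrist"); X=cloud(d); C=d["color"].astype(int)
m=(abs(X[...,0]-545)<70)&(abs(X[...,1]-231)<60)
g=C[...,1]>C[...,0]+25
f=X[m&g&(X[...,2]>15)&(X[...,2]<176)&(X[...,0]>512)]
for _ in range(8):
    c=f.mean(0); u,s,vt=np.linalg.svd(f-c,full_matrices=False); n=vt[2]*np.sign(vt[2][0]); f=f[abs((f-c)@n)<max(1.5,2*s[2]/len(f)**.5)]
print("face",len(f),c,n,"yaw",np.arctan2(n[1],n[0]),s[2]/len(f)**.5)
e=np.array([-n[1],n[0],0])/np.hypot(n[0],n[1])
# face edges in y at rows, by median of row extremes
k=(f-c)@e; bins=np.round(f[:,2]/10); ce=[(k[bins==b].min()+k[bins==b].max())/2 for b in np.unique(bins) if (bins==b).sum()>30]
mid=c+e*np.median(ce); print("mid",mid, "half",(k.max()-k.min())/2)
xf=lambda P:c[0]-(n[1]*(P[1]-c[1])+n[2]*(P[2]-c[2]))/n[0]
print("face x at z160,mid:",xf([0,mid[1],160]))
q=m&~g&(abs((X-c)@n-9)<6)&(abs(X[...,2]-160)<14)
v,u=np.where(q); P=X[q]; print("stud pts",len(P),P.min(0),P.max(0),P.mean(0),"px",u.mean(),v.mean(),u.min(),u.max(),v.min(),v.max())
# top of head front rim: ray with head plane (8.5 mm out)
ct=np.array([(u.min()+u.max())/2,(v.min()+v.max())/2]); o,r=ray(d,ct); t=((c-o)@n+8.5)/(r@n); print("stud on 8.5 plane",o+r*t, "rel mid",((o+r*t)-mid)@e)
E
python3 up.py
```

```text
face 861 [525.96 231.23 108.28] [ 1.   -0.02 -0.  ] yaw -0.02363317363518559 0.1898190634781789
mid [525.97 231.83 108.28] half 38.542872128347184
face x at z160,mid: 526.0421438060725
stud pts 66 [529.13 223.46 157.73] [537.25 238.38 168.79] [534.92 230.69 164.62] px 246.6060606060606 178.54545454545453 241 252 176 182
stud on 8.5 plane [534.53 230.8  165.57] rel mid -0.818431528285662
```

>>> step_arm(
  increments=[
    {"slide": [0, 0.06, 0], "roll": 0},
    {"slide": [0, 0.12, 0], "roll": 0},
    {"slide": [0, 0.18, 0], "roll": 0},
    {"slide": [0, 0.24, 0], "roll": 0},
    {"slide": [0, 0.3, 0], "roll": 0},
  ],
)

```text
t: 4.6
eef_pos: [544.4, -83.3, 325.9]
tcp_rot: [3.141, -0.001, -0.001]
ft_force: [0.4, 0.3, -0.5]
opening: 1.0
grip_force: 0.0
```

>>> step_arm(
  increments=[
    {"slide": [0, 0.06, -0.03], "roll": 0},
    {"slide": [0, 0.12, -0.03], "roll": 0},
    {"slide": [0, 0.18, -0.03], "roll": 0},
    {"slide": [0, 0.23, -0.03], "roll": 0},
    {"slide": [0, 0.23, -0.03], "roll": 0},
  ],
)

```text
t: 5.22
eef_pos: [543.8, -314.5, 354.6]
tcp_rot: [-3.141, 0.001, -0.005]
ft_force: [0.4, 0.7, -0.8]
opening: 0.999
grip_force: 0.0
```

```bash
cat > lamp.py <<'E'
from h import *
np.set_printoptions(precision=2,suppress=True)
d=cam("wrist"); X=cloud(d); s=state(); print(s["eef_pos"],s["tcp_rot"])
m=(abs(X[...,0]-580)<60)&(abs(X[...,1]+310)<60)
h=X[m&(abs(X[...,2]-30)<3)]; p=X[m&(X[...,2]>92)]; w=X[m&(X[...,2]>35)&(X[...,2]<90)]
print("housing",len(h),h.mean(0),cv2.minAreaRect(h[:,:2].astype(np.float32)))
if len(p): print("plate top",len(p),p.mean(0),p.min(0),p.max(0))
if len(w): 
    c=w.mean(0);n=np.linalg.svd(w-c,full_matrices=False)[2][2]; n*=np.sign(n[0]); print("plate front",len(w),c,n)
# housing edges: centre y per x bin -> yaw
b=np.round(h[:,0]/4); L=np.array([[h[b==k,0].mean(),(h[b==k,1].min()+h[b==k,1].max())/2,np.ptp(h[b==k,1])] for k in np.unique(b) if (b==k).sum()>5])
a=np.polyfit(L[2:-1,0],L[2:-1,1],1); print("yaw",a[0],"y at 585",np.polyval(a,585),L[:,2])
E
python3 lamp.py
```

```text
[ 544.11 -312.6   354.98] [-3.14  0.   -0.  ]
housing 1041 [ 583.09 -312.99   30.22] ((582.5943603515625, -313.1685485839844), (58.81538391113281, 92.9587173461914), 89.74142456054688)
plate top 52812 [ 568.13 -310.07  489.85] [ 532.01 -370.     92.08] [ 580.71 -250.    515.12]
plate front 152 [ 536.88 -313.25   63.31] [ 1.    0.   -0.04]
yaw 0.008653499080448117 y at 585 -312.9496182906303 [58.82 36.08 35.96 35.91 35.79 35.71 35.65 35.54 35.43 35.43 35.3  35.17
 35.18 35.11 34.99 34.88 34.86 36.63 36.61 36.48 36.36 36.32 36.21 32.61]
```

Run:
```python
from h import *
np.set_printoptions(precision=1,suppress=True)
for n in("wrist","scene","top"):
    d=cam(n); X=cloud(d)
    m=(X[...,0]>530)&(X[...,0]<660)&(X[...,1]<-350)&(X[...,1]>-480)
    p=X[m&(X[...,2]>70)&(X[...,2]<130)]; print(n,len(p))
    if len(p): i=p[:,1].argmax(); print(p.min(0),p.max(0),"nearest",p[i]); print(cv2.boxPoints(cv2.minAreaRect(p[:,:2].astype(np.float32))))
d=cam("wrist"); save(d,"w3.png",(180,0,440,200),3)
```

```text
wrist 193
[ 598.7 -469.7   70.4] [ 619.3 -412.8  101.9] nearest [ 602.1 -412.8   90.7]
[[ 595.7 -414.7]
 [ 613.  -471.4]
 [ 620.  -469.3]
 [ 602.7 -412.6]]
scene 203
[ 598.2 -468.7   70.1] [ 619.6 -410.6  103.6] nearest [ 602.  -410.6   97.2]
[[ 596.4 -412.2]
 [ 614.  -469.3]
 [ 620.  -467.5]
 [ 602.4 -410.3]]
top 0
```

View pics/w3.png

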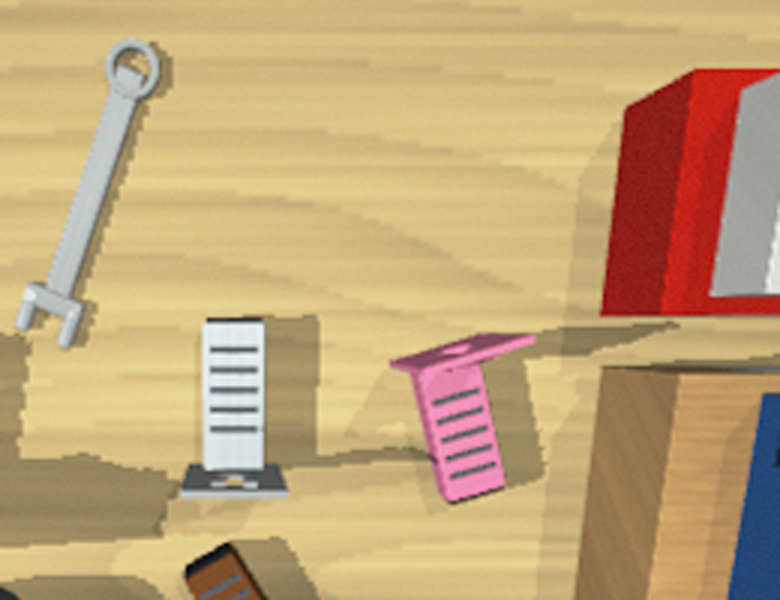

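The crop shows the lamp at (235,400) with the pink look-alike at (450,400). The body clears the pink plate by about 8 mm, so I'll descend.

>>> step_arm(
  increments=[
    {"slide": [0.02, 0, 0.05], "roll": 0},
    {"slide": [0.042, 0, 0.11], "roll": 0},
    {"slide": [0.042, 0, 0.17], "roll": 0},
    {"slide": [0.042, 0, 0.23], "roll": 0},
    {"slide": [0.042, 0, 0.26], "roll": 0},
  ],
)

```text
t: 6.1
eef_pos: [586.2, -308.9, 92.7]
tcp_rot: [-3.14, 0.003, 0.002]
ft_force: [-0.2, -0.3, 0.7]
opening: 1.001
grip_force: 0.0
```

>>> step_arm(
  increments=[
    {"slide": [0, 0, 0.03], "roll": 0},
    {"slide": [0, 0, 0.06], "roll": 0},
    {"slide": [0, 0, 0.08], "roll": 0},
    {"slide": [0, 0, 0.08], "roll": 0},
  ],
)

```text
t: 6.6
eef_pos: [586.7, -310.0, 14.7]
tcp_rot: [-3.141, 0.002, 0.001]
ft_force: [-0.0, 1.6, 0.3]
opening: 1.001
grip_force: 0.0
```

Run:
```python
from h import *
print(state()["eef_pos"]);inc([586,-313,3.5],np.pi/2+.005)
```

```text
[ 586.68340881 -309.9547146    14.73941767]
slide [-0.0007  0.0031  0.0112] roll -0.0042774729731229755 | tool x [1.e+00 7.e-04] y [ 7.e-04 -1.e+00] q [-0.59  0.73  1.6  -0.    0.81  0.98] tool z [-1.5e-03  9.0e-04 -1.0e+00]
```

>>> step_arm(
  increments=[
    {"slide": [-0.0007, 0.003, 0.006], "roll": 0},
    {"slide": [-0.0007, 0.003, 0.011], "roll": 0},
    {"slide": [-0.0007, 0.003, 0.011], "roll": 0},
  ],
)

```text
t: 6.98
eef_pos: [586.2, -313.8, 4.7]
tcp_rot: [3.141, -0.0, -0.0]
ft_force: [0.0, -0.6, -0.4]
opening: 1.0
grip_force: 0.0
```

>>> step_arm(
  increments=[
    {"slide": [0, 0, 0], "roll": 0},
    {"slide": [0, 0, 0], "roll": 0},
    {"slide": [0, 0, 0], "roll": 0},
    {"slide": [0, 0, 0], "roll": 0},
    {"slide": [0, 0, 0], "roll": 0},
  ],
  fingers=0,
)

```text
t: 7.6
eef_pos: [586.2, -313.7, 4.6]
tcp_rot: [3.142, 0.0, -0.0]
ft_force: [1.1, -0.2, 0.2]
opening: 0.531
grip_force: 0.0
```

Run:
```python
from h import *
print(state());inc([586,-313,3.5],np.pi/2+.005)
```

```text
{'t': 7.6, 'joints': array([-5.90645404e-01,  7.46035912e-01,  1.60016856e+00, -7.30047037e-05,
        7.95369574e-01,  9.80203514e-01]), 'qvel': array([-2.62475334e-05, -2.06956557e-05,  5.64674851e-04, -4.06645852e-04,
       -4.99310693e-04,  7.17698342e-04]), 'tau': array([ 1.57046688e-03, -7.08051181e+01, -1.98185849e+01,  5.39833191e-02,
       -4.78051265e-02,  1.19439378e-04]), 'eef_pos': array([ 586.22451069, -313.73524319,    4.58886885]), 'tcp_rot': array([ 3.14153899e+00,  1.35766381e-05, -1.48738055e-06]), 'ft_force': array([ 1.10647562, -0.17059086,  0.18531405]), 'moment': array([ 0.0577901 ,  0.00473767, -0.04164423]), 'grip_force': 0.0, 'opening': 0.5306602093232532}
slide [-0.0002 -0.0007  0.0011] roll -0.005001486651953435 | tool x [ 1. -0.] y [-0. -1.] q [-0.59  0.75  1.6  -0.    0.8   0.98] tool z [-0.e+00 -1.e-04 -1.e+00]
```

>>> step_arm(
  increments=[
    {"slide": [0, 0, 0], "roll": 0},
    {"slide": [0, 0, 0], "roll": 0},
    {"slide": [0, 0, 0], "roll": 0},
    {"slide": [0, 0, 0], "roll": 0},
  ],
)

```text
t: 8.1
eef_pos: [586.2, -313.8, 4.6]
tcp_rot: [3.142, 0.0, -0.0]
ft_force: [0.3, 0.6, 0.3]
opening: 0.112
grip_force: 0.0
```

Run:
```python
from h import *
s=state();print(s["grip_force"],s["opening"],s["ft_force"],s["eef_pos"],s["tcp_rot"])
```

```text
0.0 0.11212793663262141 [0.32957427 0.55603684 0.32993865] [ 586.21616027 -313.76695425    4.59248385] [ 3.14151617e+00  9.26898320e-06 -9.99223808e-06]
```

The opening is below what a 38 mm housing would give, so I'll look.

Run:
```python
from h import *
np.set_printoptions(precision=1,suppress=True)
d=cam("scene"); e=cam("wrist")
a=cv2.resize(d["color"][190:340,90:290,::-1],(640,480))
cv2.imwrite("pics/g1.png",cv2.resize(np.hstack([d["color"][180:340,90:290,::-1].repeat(2,0).repeat(2,1),cv2.resize(e["color"][:,:,::-1],(400,320))]),None,fx=1,fy=1))
X=cloud(d);m=(abs(X[...,0]-560)<60)&(abs(X[...,1]+310)<50)
h=X[m&(abs(X[...,2]-30)<4)];p=X[m&(X[...,2]>45)&(X[...,2]<110)&(X[...,0]<545)]
print(len(h),h.mean(0),len(p),p.mean(0) if len(p) else 0)
print(state()["opening"],state()["eef_pos"])
```

```text
220 [ 599.6 -311.4   30.7] 11 [ 535.3 -339.1   60.9]
0.03253970329235071 [ 586.2 -313.7    4.6]
```

View pics/g1.png

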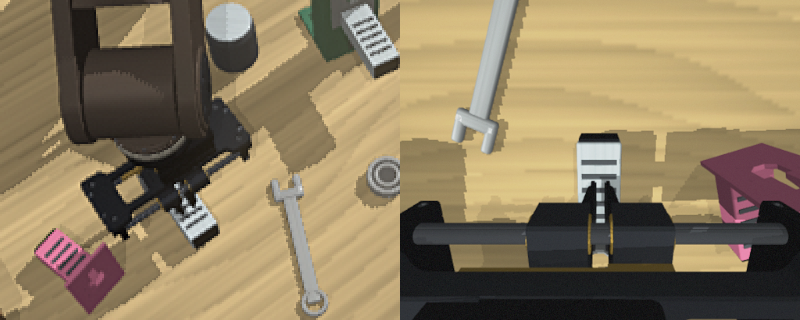

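Run:
```python
from h import *
np.set_printoptions(precision=1,suppress=True)
e=cam("wrist");X=cloud(e);C=e["color"]
print(np.linalg.inv(e["camera_from_world"])[:3,3],state()["eef_pos"],state()["opening"],state()["grip_force"])
for r in range(190,320,8): print(r,[tuple(X[r,c].astype(int))+(int(C[r,c].sum()),) for c in (246,252,256,260,266)])
d=cam("scene");Y=cloud(d);m=(abs(Y[...,0]-586)<25)&(abs(Y[...,1]+313)<25)&(Y[...,2]<95)
dark=d["color"].sum(-1)<150
p=Y[m&dark];print(len(p),p.min(0),p.max(0)); print(p[p[:,2].argsort()][:12])
save(e,"g2.png",(200,160,310,330),4)
```

```text
[ 666.  -313.6  207.3] [ 586.2 -313.7    4.6] 0.01843279419882257 0.0
190 [(np.int64(614), np.int64(-306), np.int64(30), 666), (np.int64(614), np.int64(-310), np.int64(29), 670), (np.int64(614), np.int64(-313), np.int64(30), 673), (np.int64(614), np.int64(-316), np.int64(29), 662), (np.int64(614), np.int64(-320), np.int64(30), 671)]
198 [(np.int64(609), np.int64(-306), np.int64(31), 550), (np.int64(609), np.int64(-310), np.int64(31), 518), (np.int64(609), np.int64(-313), np.int64(31), 521), (np.int64(608), np.int64(-316), np.int64(29), 536), (np.int64(608), np.int64(-320), np.int64(30), 543)]
206 [(np.int64(603), np.int64(-306), np.int64(29), 651), (np.int64(603), np.int64(-310), np.int64(30), 660), (np.int64(603), np.int64(-313), np.int64(30), 662), (np.int64(603), np.int64(-316), np.int64(30), 652), (np.int64(603), np.int64(-320), np.int64(29), 659)]
214 [(np.int64(597), np.int64(-306), np.int64(30), 335), (np.int64(597), np.int64(-310), np.int64(31), 358), (np.int64(597), np.int64(-313), np.int64(31), 352), (np.int64(597), np.int64(-316), np.int64(31), 289), (np.int64(597), np.int
[... 3112 characters left out ...]
.int64(495), np.int64(-317), np.int64(0), 500), (np.int64(602), np.int64(-316), np.int64(130), 88)]
318 [(np.int64(606), np.int64(-310), np.int64(138), 84), (np.int64(486), np.int64(-309), np.int64(0), 541), (np.int64(487), np.int64(-313), np.int64(0), 544), (np.int64(486), np.int64(-317), np.int64(0), 359), (np.int64(607), np.int64(-316), np.int64(139), 170)]
39 [ 586.7 -321.1   31.8] [ 599.9 -300.4   86. ]
[[ 598.3 -308.8   31.8]
 [ 598.5 -300.4   32.1]
 [ 586.7 -321.1   33.6]
 [ 599.9 -317.5   35.3]
 [ 595.8 -308.7   39.2]
 [ 593.9 -309.7   42.9]
 [ 587.2 -311.    44.3]
 [ 596.3 -308.    45.1]
 [ 596.9 -316.4   46.3]
 [ 593.5 -310.9   50. ]
 [ 596.9 -307.2   51.1]
 [ 596.9 -315.6   51.1]]
```

View pics/g2.png

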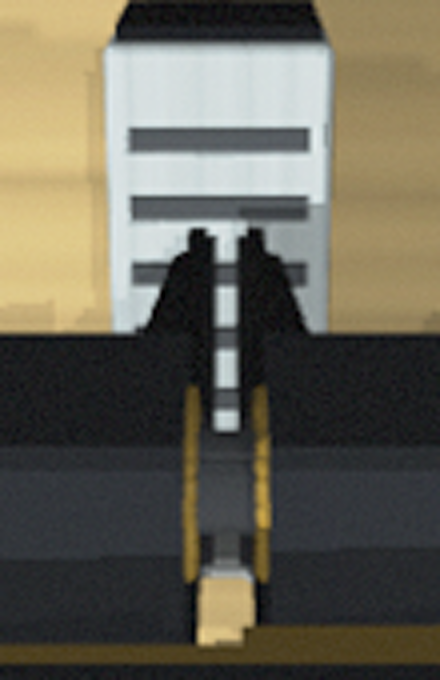

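The picture shows the closed fingers meeting the housing top with no grip force. I'll lift a little and measure where the finger ends really are.

>>> step_arm(
  increments=[
    {"slide": [0, 0, -0.02], "roll": 0},
    {"slide": [0, 0, -0.05], "roll": 0},
    {"slide": [0, 0, -0.08], "roll": 0},
    {"slide": [0, 0, -0.08], "roll": 0},
  ],
)

```text
t: 8.8
eef_pos: [587.5, -314.5, 88.3]
tcp_rot: [3.139, -0.005, 0.0]
ft_force: [0.2, 0.1, 0.3]
opening: 0.005
grip_force: 0.0
```

Run:
```python
from h import *
np.set_printoptions(precision=1,suppress=True)
e=cam("wrist");X=cloud(e);C=e["color"].sum(-1); s=state(); t=s["eef_pos"];print(t,s["ft_force"],s["opening"])
for c in (250,252,254,258,260,262):
    q=[(r,*X[r,c].round(0).tolist()) for r in range(170,250) if X[r,c,2]>t[2]-40 and abs(X[r,c,1]-t[1])<30][:2]; print(c,q)
h=X[(abs(X[...,0]-580)<60)&(abs(X[...,1]+312)<40)&(abs(X[...,2]-30)<4)]; print("housing",len(h),h.min(0),h.max(0))
d=cam("scene");Y=cloud(d);m=(abs(Y[...,0]-586)<30)&(abs(Y[...,1]+313)<25)&(d["color"].sum(-1)<170)&(Y[...,2]>36)&(Y[...,2]<150)
p=Y[m];print(len(p));print(p[p[:,2].argsort()][:8])
save(d,"g3.png",(130,180,230,310),4)
```

```text
[ 586.7 -314.    86.5] [-0.2  0.1 -0.7] 0.002604109451696829
250 [(217, 599.0, -310.0, 121.0), (218, 599.0, -310.0, 124.0)]
252 [(217, 599.0, -312.0, 121.0), (218, 599.0, -312.0, 123.0)]
254 [(219, 598.0, -313.0, 122.0), (220, 598.0, -313.0, 122.0)]
258 [(219, 598.0, -315.0, 122.0), (220, 598.0, -315.0, 122.0)]
260 [(217, 599.0, -317.0, 121.0), (218, 599.0, -317.0, 124.0)]
262 [(217, 599.0, -318.0, 121.0), (218, 599.0, -318.0, 123.0)]
housing 2949 [ 536.  -342.4   26. ] [ 629.6 -282.9   33.6]
33
[[ 595.5 -309.7  119.8]
 [ 594.7 -311.6  121.1]
 [ 596.8 -314.9  123.8]
 [ 591.9 -311.5  126.7]
 [ 596.8 -314.1  128. ]
 [ 595.9 -316.   129. ]
 [ 595.4 -313.   129.4]
 [ 598.2 -309.4  129.5]]
```

View pics/g3.png

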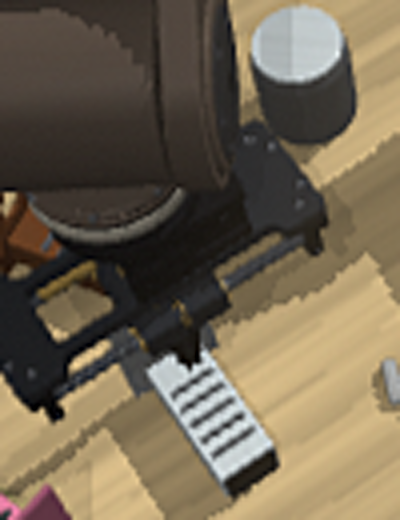

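Two cameras agree: the real finger ends sit about 34 mm above the reported TCP (tip at z≈120, reported 86.5). The gripper is otherwise as described, so I'll treat this as a constant TCP z offset. I'll open, then go down to a reported z of about -30.

>>> step_arm(
  increments=[
    {"slide": [0, 0, 0], "roll": 0},
    {"slide": [0, 0, 0], "roll": 0},
    {"slide": [0, 0, 0], "roll": 0},
    {"slide": [0, 0, 0], "roll": 0},
    {"slide": [0, 0, 0], "roll": 0},
  ],
  fingers=1,
)

```text
t: 9.52
eef_pos: [586.2, -313.7, 84.5]
tcp_rot: [3.142, 0.0, -0.0]
ft_force: [0.3, -0.2, 0.4]
opening: 0.474
grip_force: 0.0
```

>>> step_arm(
  increments=[
    {"slide": [0, 0, 0], "roll": 0},
    {"slide": [0, 0, 0], "roll": 0},
    {"slide": [0, 0, 0.01], "roll": 0},
    {"slide": [0, 0, 0.03], "roll": 0},
    {"slide": [0, 0, 0.03], "roll": 0},
  ],
)

```text
t: 10.15
eef_pos: [585.4, -313.2, 52.8]
tcp_rot: [-3.14, 0.003, -0.0]
ft_force: [-0.7, -0.0, 0.2]
opening: 0.978
grip_force: 0.0
```

Run:
```python
from h import *
np.set_printoptions(precision=1,suppress=True)
s=state();print(s["opening"],s["eef_pos"])
inc([586,-313.2,-29],np.pi/2+.005)
e=cam("wrist");X=cloud(e);t=s["eef_pos"]
m=(abs(X[...,0]-t[0])<15)&(abs(abs(X[...,1]-t[1])-52)<14)&(X[...,2]>t[2]+15)&(X[...,2]<t[2]+70)
print(m.sum(),X[m].min(0),X[m].max(0),np.sort(X[m][:,2])[:8]-t[2])
```

```text
0.9776828971666361 [ 585.4 -313.2   52.8]
slide [0.  0.  0.1] roll -0.005059525247240515 | tool x [ 1. -0.] y [-0. -1.] q [-0.6  0.7  1.6 -0.   0.9  1. ] tool z [-0.  0. -1.]
1851 [ 575.1 -369.1   84.3] [ 598.2 -257.4  122.8] [31.5 31.7 31.9 32.  32.1 32.2 32.3 32.3]
```

>>> step_arm(
  increments=[
    {"slide": [0, 0, 0.03], "roll": 0},
    {"slide": [0, 0, 0.06], "roll": 0},
    {"slide": [0, 0, 0.075], "roll": 0},
    {"slide": [0, 0, 0.0825], "roll": 0},
    {"slide": [0, 0, 0.0825], "roll": 0},
  ],
)

```text
t: 10.82
eef_pos: [586.5, -313.9, -27.5]
tcp_rot: [3.141, -0.0, -0.0]
ft_force: [1.4, 0.2, 0.2]
opening: 1.001
grip_force: 0.0
```

>>> step_arm(
  increments=[
    {"slide": [0, 0, 0], "roll": 0},
    {"slide": [0, 0, 0], "roll": 0},
    {"slide": [0, 0, 0], "roll": 0},
    {"slide": [0, 0, 0], "roll": 0},
    {"slide": [0, 0, 0], "roll": 0},
  ],
  fingers=0,
)

```text
t: 11.45
eef_pos: [586.2, -313.8, -27.8]
tcp_rot: [3.141, -0.0, -0.0]
ft_force: [-0.4, 1.5, 0.0]
opening: 0.528
grip_force: 0.0
```

>>> step_arm(
  increments=[
    {"slide": [0, 0, 0], "roll": 0},
    {"slide": [0, 0, 0], "roll": 0},
    {"slide": [0, 0, 0], "roll": 0},
    {"slide": [0, 0, 0], "roll": 0},
  ],
)

```text
t: 11.95
eef_pos: [586.2, -313.7, -27.9]
tcp_rot: [3.142, 0.0, 0.0]
ft_force: [0.5, 0.4, -0.3]
opening: 0.397
grip_force: 30.0
```

Gripped (opening 0.397 ≈ 38 mm, 30 N). I'll lift.

>>> step_arm(
  increments=[
    {"slide": [0, 0, -0.01], "roll": 0},
    {"slide": [0, 0, -0.04], "roll": 0},
    {"slide": [0, 0, -0.08], "roll": 0},
    {"slide": [0, 0, -0.12], "roll": 0},
    {"slide": [0, 0, -0.16], "roll": 0},
  ],
)

```text
t: 12.58
eef_pos: [586.0, -313.7, 133.9]
tcp_rot: [3.141, -0.0, -0.0]
ft_force: [0.1, 0.3, -3.1]
opening: 0.403
grip_force: 30.0
```

>>> step_arm(
  increments=[
    {"slide": [0, 0, -0.04], "roll": 0},
    {"slide": [0, 0, -0.08], "roll": 0},
    {"slide": [0.01, 0, -0.1], "roll": 0},
    {"slide": [0.02, -0.02, -0.1], "roll": 0},
    {"slide": [0.03, -0.06, -0.1], "roll": 0},
  ],
)

```text
t: 13.2
eef_pos: [616.0, -252.9, 231.0]
tcp_rot: [-3.141, 0.001, -0.002]
ft_force: [0.1, 0.6, -3.5]
opening: 0.401
grip_force: 30.0
```

>>> step_arm(
  increments=[
    {"slide": [0.01, -0.05, 0], "roll": 0},
    {"slide": [0.02, -0.1, 0], "roll": 0},
    {"slide": [0.03, -0.15, 0], "roll": 0},
    {"slide": [0.04, -0.2, 0], "roll": 0.0},
    {"slide": [0.05, -0.25, 0], "roll": 0.0},
  ],
)

```text
t: 13.82
eef_pos: [665.5, -0.9, 230.9]
tcp_rot: [-3.141, 0.002, 0.001]
ft_force: [1.2, -0.1, -2.3]
opening: 0.401
grip_force: 30.0
```

>>> step_arm(
  increments=[
    {"slide": [0.01, -0.05, 0], "roll": 0},
    {"slide": [0.02, -0.1, 0], "roll": 0.01},
    {"slide": [0.02, -0.15, 0], "roll": 0.02},
    {"slide": [0.02, -0.2, 0], "roll": 0.0236},
    {"slide": [0.02, -0.235, 0], "roll": 0.0236},
  ],
)

```text
t: 14.45
eef_pos: [684.7, 234.5, 230.6]
tcp_rot: [3.141, 0.002, -0.022]
ft_force: [0.4, 0.0, -2.6]
opening: 0.396
grip_force: 30.0
```

>>> step_arm(
  increments=[
    {"slide": [0, 0, 0], "roll": 0},
    {"slide": [0, 0, 0], "roll": 0},
  ],
)

```text
t: 14.7
eef_pos: [685.5, 231.4, 231.1]
tcp_rot: [3.141, 0.002, -0.023]
ft_force: [-0.5, -0.4, -2.6]
opening: 0.395
grip_force: 30.0
```

```bash
python3 - <<'E'
from h import *
np.set_printoptions(precision=4,suppress=True)
s=state();print(s["opening"],s["grip_force"],s["eef_pos"],s["tcp_rot"],s["ft_force"],s["moment"],s["t"])
E
python3 up.py
python3 - <<'E'
from h import *
d=cam("wrist");save(d,"w5.png",s=1.5)
E
```

```text
0.3945736480365125 29.98967170715332 [685.5352 231.4152 231.0926] [ 3.1409  0.0015 -0.023 ] [-0.4572 -0.3804 -2.6369] [ 0.0046 -0.0484  0.0458] 14.7up.py:8: RuntimeWarning: Mean of empty slice.
  c=f.mean(0); u,s,vt=np.linalg.svd(f-c,full_matrices=False); n=vt[2]*np.sign(vt[2][0]); f=f[abs((f-c)@n)<max(1.5,2*s[2]/len(f)**.5)]
  ret = um.true_divide(
Traceback (most recent call last):
  File "up.py", line 8, in <module>
    c=f.mean(0); u,s,vt=np.linalg.svd(f-c,full_matrices=False); n=vt[2]*np.sign(vt[2][0]); f=f[abs((f-c)@n)<max(1.5,2*s[2]/len(f)**.5)]
                                                                  ~~^^^
IndexError: index 2 is out of bounds for axis 0 with size 0
```

View pics/w5.png

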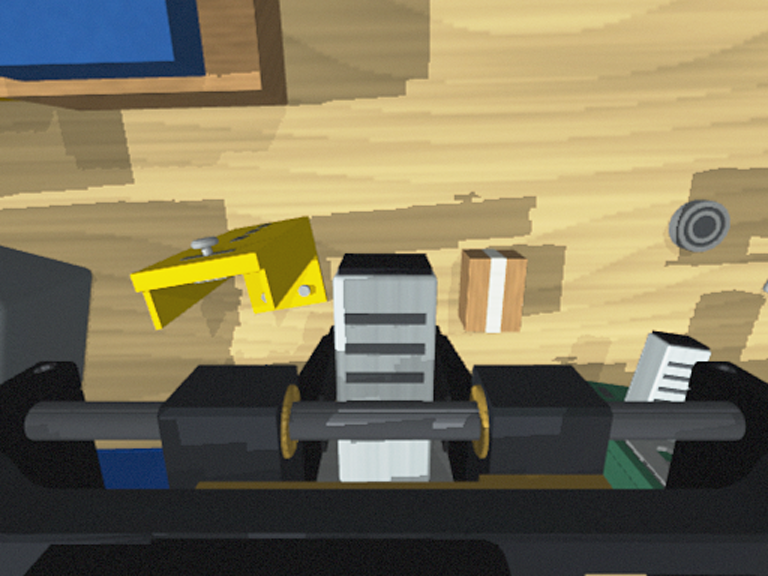

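The picture shows the lamp held square in the fingers (housing at 1.5x (385,370)), with the upright hidden behind the gripper. I've used all 10 views, so from here it's numbers only. I'll check the lamp's pose in the hand and the camera's y bias.

```bash
cat > hand.py <<'E'
from h import *
np.set_printoptions(precision=2,suppress=True)
d=cam("wrist"); X=cloud(d); s=state(); M=R.from_euler("xyz",s["tcp_rot"]).as_matrix()
T=(X-s["eef_pos"])@M; C=d["color"].astype(int)
b=(C.sum(-1)>330)&(abs(T[...,1])<30)&(abs(T[...,0])<60)&(abs(T[...,2]+58)<8)
for a in range(-30,45,6):
    h=T[b&(abs(T[...,0]-a)<3)]
    if len(h)>20: print(a,len(h),"y",h[:,1].min(),h[:,1].max(),(h[:,1].min()+h[:,1].max())/2,"z",np.median(h[:,2]))
e=cam("scene"); Y=cloud(e); U=(Y-s["eef_pos"])@M
m=(abs(U[...,1])<34)&(U[...,0]<-30)&(U[...,0]>-70)&(U[...,2]>-135)&(U[...,2]<-60); p=U[m]
print("scene plate",len(p)); 
if len(p): print(p.min(0),p.max(0),np.median(p[:,0]))
q=U[(abs(U[...,1])<14)&(U[...,0]<60)&(U[...,0]>14)&(abs(U[...,2]+58)<8)]; print("scene housing top",len(q),np.polyfit(q[:,0],q[:,2],1),q.max(0))
E
python3 hand.py
```

```text
-30 437 y -18.781829651159146 17.946457672344696 -0.4176859894072251 z -57.75183866563794
-12 35 y -18.617283611605114 18.580300733621097 -0.018491438992008113 z -57.32100290689368
-6 584 y -18.65017070890329 18.51338687532946 -0.06839191678691492 z -57.69009846809706
0 235 y -18.43685933692816 18.274617773003477 -0.08112078196234052 z -57.94999042852564
6 607 y -18.910560226479205 18.546627962977905 -0.18196613175065046 z -57.653697550195325
12 290 y -19.810152755312792 27.632657500841553 3.9112523727643804 z -57.91934385758107
18 655 y -19.15791522301027 18.22863722234654 -0.4646390003318661 z -57.74502613239292
24 322 y -18.850770899679524 18.622793358219766 -0.11398877072987901 z -57.77242969195401
30 698 y -18.636175285719325 18.92618045875195 0.1450025865163127 z -57.762004387198544
36 740 y -19.10690317267269 18.887268348283122 -0.10981741219478458 z -57.67998300229365
42 256 y -18.776549723637476 18.62237396847554 -0.07708787758096847 z -57.11513541858096
scene plate 111
[ -54.92  -27.05 -131.56] [ -46.94   30.33 -112.75] -50.96895225552381
scene housing top 137 [  0.11 -61.26] [ 42.68  13.81 -50.88]
```

Run:
```python
from h import *
inc([609.3,229.05,82.2],np.pi/2-.0236); inc([579.3,229.75,82.2])
```

```text
slide [-0.0769  0.0031  0.1498] roll -0.0011780960427092424 | tool x [ 0.9997 -0.0248] y [-0.0248 -0.9997] q [ 0.23  0.6   1.22 -0.    1.32  1.83] tool z [-3.e-04 -2.e-04 -1.e+00]
slide [-0.1069  0.0032  0.1498] roll None | tool x [ 0.9997 -0.0248] y [-0.0248 -0.9997] q [ 0.23  0.6   1.22 -0.    1.32  1.83] tool z [-3.e-04 -2.e-04 -1.e+00]
```

>>> step_arm(
  increments=[
    {"slide": [-0.03, 0.003, 0.03], "roll": 0},
    {"slide": [-0.06, 0.003, 0.07], "roll": 0},
    {"slide": [-0.0769, 0.003, 0.11], "roll": 0},
    {"slide": [-0.0769, 0.003, 0.15], "roll": 0},
    {"slide": [-0.0769, 0.003, 0.15], "roll": 0},
  ],
)

```text
t: 15.52
eef_pos: [608.0, 229.1, 79.9]
tcp_rot: [3.14, 0.005, -0.024]
ft_force: [0.5, 0.3, -2.6]
opening: 0.397
grip_force: 30.0
```

>>> step_arm(
  increments=[
    {"slide": [0, 0, 0], "roll": 0},
    {"slide": [0, 0, 0], "roll": 0},
  ],
)

```text
t: 15.78
eef_pos: [610.3, 230.1, 83.9]
tcp_rot: [-3.141, -0.003, -0.024]
ft_force: [-0.0, -0.5, -3.7]
opening: 0.401
grip_force: 30.0
```

Run:
```python
from h import *
s=state(); print(s["eef_pos"],s["tcp_rot"],s["ft_force"])
inc([609.3,229.05,82.2],np.pi/2-.0236); inc([579.3,229.75,82.2])
# scene check: stud head and plate
np.set_printoptions(precision=1,suppress=True)
d=cam("scene");X=cloud(d);C=d["color"].astype(int)
n=np.array([np.cos(-.0236),np.sin(-.0236),0]);c=np.array([526.03,231,160])
q=(abs((X-c)@n-9)<5)&(abs(X[...,1]-231)<20)&(abs(X[...,2]-162)<14)&(C[...,1]<C[...,0]+15)
print("stud",q.sum(),X[q].mean(0) if q.any() else 0, X[q].min(0) if q.any() else 0,X[q].max(0) if q.any() else 0)
q=(abs((X-c)@n-32)<9)&(abs(X[...,1]-231)<45)&(X[...,2]>145)&(X[...,2]<216);print("plate",q.sum(),X[q].min(0),X[q].max(0))
```

```text
[610.32327129 230.11329923  83.89446035] [-3.14088687e+00 -2.73033601e-03 -2.39519788e-02] [-0.04917391 -0.48381261 -3.74924793]
slide [-0.001   0.0011  0.0017] roll -0.00035005181266267726 | tool x [ 0.9997 -0.0239] y [-0.0239 -0.9997] q [ 0.26  0.63  1.59 -0.    0.92  1.85] tool z [ 2.7e-03  6.0e-04 -1.0e+00]
slide [-0.031   0.0011  0.0016] roll None | tool x [ 0.9997 -0.0239] y [-0.0239 -0.9997] q [ 0.26  0.63  1.59 -0.    0.92  1.85] tool z [ 2.7e-03  6.0e-04 -1.0e+00]
stud 5 [533.3 226.4 164.3] [531.5 222.6 160.6] [534.5 228.2 168.7]
plate 83 [553.8 201.5 151.4] [563.1 261.7 215.4]
```

>>> step_arm(
  increments=[
    {"slide": [0, 0, 0], "roll": 0},
    {"slide": [0, 0, 0], "roll": 0},
    {"slide": [0, 0, 0], "roll": 0},
  ],
)

```text
t: 16.2
eef_pos: [609.3, 230.1, 82.2]
tcp_rot: [3.142, -0.0, -0.024]
ft_force: [0.7, 0.5, -2.5]
opening: 0.398
grip_force: 30.0
```

Run:
```python
from h import *
s=state(); print(s["eef_pos"],s["tcp_rot"],s["ft_force"])
inc([609.3,229.05,82.2],np.pi/2-.0236); inc([579.3,229.75,82.2])
```

```text
[609.2949707  230.09960863  82.1716186 ] [ 3.14153362e+00 -1.57223528e-04 -2.35404881e-02] [ 0.70331246  0.5202833  -2.49336218]
slide [ 0.     0.001 -0.   ] roll 5.950265350307404e-05 | tool x [ 0.9997 -0.0235] y [-0.0235 -0.9997] q [ 0.26  0.63  1.59 -0.    0.92  1.85] tool z [ 2.e-04 -1.e-04 -1.e+00]
slide [-0.03    0.0011 -0.    ] roll None | tool x [ 0.9997 -0.0235] y [-0.0235 -0.9997] q [ 0.26  0.63  1.59 -0.    0.92  1.85] tool z [ 2.e-04 -1.e-04 -1.e+00]
```

>>> step_arm(
  increments=[
    {"slide": [-0.005, 0.001, 0], "roll": 0},
    {"slide": [-0.01, 0.001, 0], "roll": 0},
    {"slide": [-0.015, 0.001, 0], "roll": 0},
    {"slide": [-0.015, 0.001, 0], "roll": 0},
    {"slide": [-0.015, 0.001, 0], "roll": 0},
  ],
)

```text
t: 16.82
eef_pos: [594.4, 229.5, 82.2]
tcp_rot: [3.142, -0.0, -0.024]
ft_force: [-0.1, -1.4, -2.8]
opening: 0.396
grip_force: 30.0
```

>>> step_arm(
  increments=[
    {"slide": [-0.002, 0, 0], "roll": 0},
    {"slide": [-0.004, 0, 0], "roll": 0},
    {"slide": [-0.006, 0, 0], "roll": 0},
    {"slide": [-0.006, 0, 0], "roll": 0},
  ],
)

```text
t: 17.32
eef_pos: [588.1, 229.6, 82.1]
tcp_rot: [3.141, -0.0, -0.024]
ft_force: [0.0, 0.3, -2.7]
opening: 0.399
grip_force: 30.0
```

>>> step_arm(
  increments=[
    {"slide": [-0.001, 0, 0], "roll": 0},
    {"slide": [-0.002, 0, 0], "roll": 0},
    {"slide": [-0.003, 0, 0], "roll": 0},
    {"slide": [-0.003, 0, 0], "roll": 0},
  ],
)

```text
t: 17.82
eef_pos: [585.2, 229.6, 82.1]
tcp_rot: [3.141, -0.0, -0.024]
ft_force: [0.8, -0.1, -2.5]
opening: 0.398
grip_force: 30.0
```

>>> step_arm(
  increments=[
    {"slide": [-0.001, 0, 0], "roll": 0},
    {"slide": [-0.002, 0, 0], "roll": 0},
    {"slide": [-0.003, 0, 0], "roll": 0},
    {"slide": [-0.003, 0, 0], "roll": 0},
  ],
)

```text
t: 18.32
eef_pos: [582.2, 229.7, 82.1]
tcp_rot: [3.141, 0.0, -0.024]
ft_force: [-0.6, -0.5, -3.7]
opening: 0.4
grip_force: 30.0
```

>>> step_arm(
  increments=[
    {"slide": [-0.001, 0, 0], "roll": 0},
    {"slide": [-0.002, 0, 0], "roll": 0},
    {"slide": [-0.002, 0, 0], "roll": 0},
  ],
)

```text
t: 18.7
eef_pos: [580.2, 229.8, 82.0]
tcp_rot: [3.141, 0.0, -0.024]
ft_force: [-0.0, 0.1, -3.2]
opening: 0.397
grip_force: 30.0
```

>>> step_arm(
  increments=[
    {"slide": [-0.0005, 0, 0], "roll": 0},
    {"slide": [-0.001, 0, 0], "roll": 0},
    {"slide": [-0.001, 0, 0], "roll": 0},
  ],
)

```text
t: 19.08
eef_pos: [579.6, 229.8, 82.1]
tcp_rot: [-3.142, -0.001, -0.024]
ft_force: [2.7, 0.6, -4.0]
opening: 0.4
grip_force: 30.0
```

Contact with the face at eef x 579.6 (predicted 579.3) with only 2.7 N, so the keyhole is over the head. Now I'll slide down gently.

>>> step_arm(
  increments=[
    {"slide": [0.0003, 0, 0.003], "roll": 0},
    {"slide": [0.0003, 0, 0.006], "roll": 0},
    {"slide": [0.0003, 0, 0.009], "roll": 0},
    {"slide": [0.0003, 0, 0.009], "roll": 0},
  ],
)

```text
t: 19.58
eef_pos: [579.5, 229.7, 72.7]
tcp_rot: [3.141, 0.0, -0.024]
ft_force: [1.2, -0.0, -2.7]
opening: 0.401
grip_force: 30.0
```

>>> step_arm(
  increments=[
    {"slide": [0, 0, 0.001], "roll": 0},
    {"slide": [0, 0, 0.002], "roll": 0},
    {"slide": [0, 0, 0.003], "roll": 0},
    {"slide": [0, 0, 0.004], "roll": 0},
    {"slide": [0, 0, 0.004], "roll": 0},
  ],
)

```text
t: 20.2
eef_pos: [579.5, 229.8, 69.0]
tcp_rot: [3.141, 0.0, -0.024]
ft_force: [0.6, -0.5, -2.6]
opening: 0.396
grip_force: 30.0
```

>>> step_arm(
  increments=[
    {"slide": [0, 0, 0.001], "roll": 0},
    {"slide": [0, 0, 0.002], "roll": 0},
    {"slide": [0, 0, 0.003], "roll": 0},
    {"slide": [0, 0, 0.004], "roll": 0},
    {"slide": [0, 0, 0.004], "roll": 0},
  ],
)

```text
t: 20.82
eef_pos: [579.5, 229.8, 65.1]
tcp_rot: [3.142, 0.0, -0.024]
ft_force: [-0.8, 0.8, 0.6]
opening: 0.395
grip_force: 30.0
```

>>> step_arm(
  increments=[
    {"slide": [0, 0, 0.001], "roll": 0},
    {"slide": [0, 0, 0.002], "roll": 0},
    {"slide": [0, 0, 0.003], "roll": 0},
    {"slide": [0, 0, 0.004], "roll": 0},
    {"slide": [0, 0, 0.004], "roll": 0},
  ],
)

```text
t: 21.45
eef_pos: [579.5, 229.7, 60.9]
tcp_rot: [3.141, 0.0, -0.024]
ft_force: [-1.8, -0.3, 0.4]
opening: 0.398
grip_force: 30.0
```

>>> step_arm(
  increments=[
    {"slide": [0, 0, 0.001], "roll": 0},
    {"slide": [0, 0, 0.002], "roll": 0},
    {"slide": [0, 0, 0.003], "roll": 0},
    {"slide": [0, 0, 0.004], "roll": 0},
    {"slide": [0, 0, 0.004], "roll": 0},
  ],
)

```text
t: 22.08
eef_pos: [579.5, 229.8, 56.9]
tcp_rot: [3.142, 0.0, -0.024]
ft_force: [-2.4, -0.3, 0.3]
opening: 0.401
grip_force: 30.0
```

>>> step_arm(
  increments=[
    {"slide": [0, 0, 0.0007], "roll": 0},
    {"slide": [0, 0, 0.0014], "roll": 0},
    {"slide": [0, 0, 0.002], "roll": 0},
    {"slide": [0, 0, 0.002], "roll": 0},
  ],
)

```text
t: 22.58
eef_pos: [579.5, 229.8, 54.9]
tcp_rot: [3.141, 0.0, -0.024]
ft_force: [-2.4, -0.5, 0.5]
opening: 0.398
grip_force: 30.0
```

Now the last bit, in half-millimetre steps until it stops.

>>> step_arm(
  increments=[
    {"slide": [0, 0, 0.0004], "roll": 0},
    {"slide": [0, 0, 0.0007], "roll": 0},
    {"slide": [0, 0, 0.0007], "roll": 0},
  ],
)

```text
t: 22.95
eef_pos: [579.5, 229.8, 54.3]
tcp_rot: [3.142, 0.0, -0.024]
ft_force: [-2.9, -0.0, 0.6]
opening: 0.396
grip_force: 30.0
```

>>> step_arm(
  increments=[
    {"slide": [0, 0, 0.0003], "roll": 0},
    {"slide": [0, 0, 0.0005], "roll": 0},
    {"slide": [0, 0, 0.0005], "roll": 0},
  ],
)

```text
t: 23.32
eef_pos: [579.6, 229.8, 53.9]
tcp_rot: [3.142, -0.0, -0.024]
ft_force: [-3.7, 0.1, 1.4]
opening: 0.398
grip_force: 30.0
```

>>> step_arm(
  increments=[
    {"slide": [0, 0, 0.0003], "roll": 0},
    {"slide": [0, 0, 0.0005], "roll": 0},
    {"slide": [0, 0, 0.0005], "roll": 0},
  ],
)

```text
t: 23.7
eef_pos: [579.5, 229.8, 53.6]
tcp_rot: [3.142, -0.0, -0.024]
ft_force: [-6.4, -0.2, 5.3]
opening: 0.4
grip_force: 30.0
```

It's home: the force is rising sharply with no travel. I'll release and retreat.

>>> step_arm(
  increments=[
    {"slide": [0, 0, -0.0005], "roll": 0},
    {"slide": [0, 0, -0.0005], "roll": 0},
    {"slide": [0, 0, -0.0005], "roll": 0},
    {"slide": [0, 0, -0.0005], "roll": 0},
    {"slide": [0, 0, -0.0005], "roll": 0},
  ],
  fingers=1,
)

```text
t: 24.32
eef_pos: [579.6, 229.7, 53.8]
tcp_rot: [3.141, -0.0, -0.024]
ft_force: [0.4, -0.2, -0.9]
opening: 0.866
grip_force: 0.0
```

>>> step_arm(
  increments=[
    {"slide": [0, 0, 0], "roll": 0},
    {"slide": [0, 0, 0], "roll": 0},
    {"slide": [0, 0, 0], "roll": 0},
  ],
)

```text
t: 24.7
eef_pos: [579.6, 229.8, 53.8]
tcp_rot: [3.142, 0.0, -0.024]
ft_force: [0.3, -0.3, -0.4]
opening: 1.002
grip_force: 0.0
```

>>> step_arm(
  increments=[
    {"slide": [0.004, 0, -0.01], "roll": 0},
    {"slide": [0.01, 0, -0.03], "roll": 0},
    {"slide": [0.02, 0, -0.07], "roll": 0},
    {"slide": [0.02, 0, -0.12], "roll": 0},
    {"slide": [0.02, 0, -0.17], "roll": 0},
  ],
)

```text
t: 25.32
eef_pos: [599.7, 229.2, 226.2]
tcp_rot: [-3.142, -0.0, -0.024]
ft_force: [1.1, 0.2, 0.1]
opening: 1.002
grip_force: 0.0
```

>>> step_arm(
  increments=[
    {"slide": [0, 0, -0.05], "roll": 0},
    {"slide": [-0.05, 0, -0.1], "roll": 0},
    {"slide": [-0.06, 0, -0.1], "roll": 0},
    {"slide": [-0.06, 0, -0.1], "roll": 0},
  ],
)

```text
t: 25.82
eef_pos: [539.0, 230.8, 324.6]
tcp_rot: [-3.141, -0.001, -0.023]
ft_force: [0.6, -0.6, -1.3]
opening: 1.003
grip_force: 0.0
```

Run:
```python
from h import *
np.set_printoptions(precision=2,suppress=True)
s=state();print(s["eef_pos"],s["ft_force"],s["opening"])
d=cam("wrist");X=cloud(d);n=np.array([np.cos(-.0236),np.sin(-.0236),0]);e=np.array([-n[1],n[0],0]);c=np.array([526.03,231,0])
U=np.stack([(X-c)@n,(X-c)@e,X[...,2]],-1)
m=(abs(U[...,1])<35)&(U[...,0]>20)&(U[...,0]<100)&(abs(U[...,2]-112)<7); p=U[m];print("housing top",len(p),np.polyfit(p[:,0],p[:,2],1),p.min(0),p.max(0),np.median(p,0))
k=p[:,0].round(-1); print([(a,(p[k==a,1].min()+p[k==a,1].max())/2) for a in np.unique(k)])
m=(abs(U[...,1])<30)&(U[...,0]>0)&(U[...,0]<12)&(U[...,2]>125)&(U[...,2]<187);p=U[m];print("plate",len(p),np.percentile(p,[2,50,98],axis=0))
```

```text
[539.04 230.82 324.59] [ 0.6  -0.61 -1.31] 1.0029384557898149
housing top 1391 [ -0.01 112.07] [ 20.01 -18.99 107.79] [ 96.3   18.63 114.78] [ 58.55  -0.84 111.74]
[(np.float64(20.0), np.float64(-0.17922415230555622)), (np.float64(30.0), np.float64(-0.19486871720569532)), (np.float64(40.0), np.float64(-0.16812375560214043)), (np.float64(50.0), np.float64(-0.1250339378357186)), (np.float64(60.0), np.float64(-0.17457773672289534)), (np.float64(70.0), np.float64(-0.14427167926097617)), (np.float64(80.0), np.float64(-0.13911327338210988)), (np.float64(90.0), np.float64(-0.15030337068163568)), (np.float64(100.0), np.float64(-0.0915005103461013))]
plate 560 [[  0.16 -28.62 127.67]
 [  3.97   0.47 170.06]
 [ 11.35  28.85 182.56]]
```

The housing top is at 111.7 mm (expected 112), level and square, and the plate is flush with its front 4 mm off the face. I'll hand in.

```bash
python3 -c "
from cell import env
print(env.job_done())"
```

```text
the job is handed in; nothing more can be done
None
```

The lamp is hung on the free green upright, fully home and let go, and the job is handed in; the hand-in returned no verdict, but the last measurement had it level, square and flush with the housing top at 111.7 mm (112 expected).

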